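Pile three mailer cartons in the bundling clamp and hold its lever at the third click

TASK

Stack the two loose cartons squarely on top of the one already lying in the bundling clamp, so that the three make one flush upright pile, and let go of them. Then push the clamp's sprung lever down by its crossbar, past the first and second clicks to the third, so that its foot bears on the pile, and finish while still holding it down there: the lever flies up again if it is let go. Leave the parts bin, the scanner and the tape roll alone.

Things in the scene. Friction and masses are not known exactly. Their poses are not given: they have to be found in the camera images.
- clamp: grey steel bundling clamp, fixed to the bench. Origin at bench level under the middle of its carton place; its x points along the carton place to the lever's hinge (away from the robot, up to about 0.2 rad of yaw). Flat bed 12 mm thick, without edges, from x -95 to +215 mm and 96 mm wide; two upright cheeks at x 155 to 205 mm, 126 mm high. The pile's place is the first 150 mm of the bed (x -75 to +75)
- clamp_hinge (a point): the lever's hinge axis, at clamp x +180 mm, y 0, 108 mm above the bench; the axis is parallel to the clamp's y
- lever (a joint): angle of the clamp's lever in rad: 0 = at rest, raised, pointing up and towards the robot at 63 degrees (1.1 rad) above level; grows as it is pushed down; 1.1 = level. Clicks (light notches) at 0.37, 0.73 and, the third, 1.10, where the foot lies flat on a pile of three cartons and stops; end stop at 1.22 with no pile. A spring returns it to 0 from anywhere; pushing it square to the lever at the crossbar takes about 1 to 7 N, and every further newton goes into the pile
- crossbar (a point): black plastic round bar at the lever's end, where it is pushed: 18 mm diameter, 80 mm long along the clamp's y; the point is its centre, 165 mm from the hinge axis. At rest it is 255 mm above the bench, at clamp x +105 mm; with the lever level, 108 mm above the bench at clamp x +15 mm (bar's underside 15 mm over a pile of three)
- foot (a point): rubber pressing foot under the lever, 36 x 44 mm; the point is the centre of its underside, 125 mm from the hinge along the lever and 24 mm below its centre line. At rest it stays beyond the pile's far end (by about 15 mm), so that cartons can be lowered on the pile from straight above
- carton_base: closed kraft mailer carton, rigid, 150 mm long (its x) x 56 mm wide (its y) x 24 mm high, about 150 g (100 to 210 g); origin at the centre of its underside. It lies on the clamp's bed (underside 12 mm above the bench), its x along the clamp's x within 0.03 rad
- carton_left: closed kraft mailer carton, rigid, 150 mm long (its x) x 56 mm wide (its y) x 24 mm high, about 150 g (100 to 210 g); origin at the centre of its underside. Lies on the bench to the left (+y) of the clamp, its x within 0.6 rad of the world's x
- carton_right: closed kraft mailer carton, rigid, 150 mm long (its x) x 56 mm wide (its y) x 24 mm high, about 150 g (100 to 210 g); origin at the centre of its underside. Lies on the bench to the right (-y) of the clamp, its x within 0.6 rad of the world's x
- bin: small green open parts bin, 130 x 100 x 60 mm, bystander beyond the cartons on one side; origin at the centre of its underside
- scanner: hand scanner standing on its foot, 85 x 50 x 119 mm, bystander beyond the cartons on the other side; origin at the centre of its underside
- tape: roll of packing tape lying flat, 100 mm diameter, 48 mm high, bystander near the robot on its right; origin at the centre of its underside
Things that resemble listed ones, but are neither listed nor needed, are in the scene too. What is shaped like the carton_right but yellow is not meant. What is shaped like the carton_left but white is not meant.

How it is judged (in metres and radians):
On the way, in this order (a step that is already met when the one before it is completed fails the run):
1. the two loose cartons lie squarely on the one in the clamp and are let go, the lever still up (x of carton_left in the frame of carton_base between -0.008 and 0.008 m and y of carton_left in the frame of carton_base between -0.008 and 0.008 m and z of carton_left in the frame of carton_base between 0.02 and 0.053 m and angle between the x axis of each of carton_left, carton_right and the x axis of carton_base, either way round below 0.12 rad and angle between each of carton_left, carton_right's own z axis and vertical below 0.06 rad and x of carton_right in the frame of carton_base between -0.008 and 0.008 m and y of carton_right in the frame of carton_base between -0.008 and 0.008 m and z of carton_right in the frame of carton_base between 0.02 and 0.053 m and x of carton_base in the frame of clamp between -0.012 and 0.012 m and y of carton_base in the frame of clamp between -0.012 and 0.012 m and z of carton_base in the frame of clamp below 0.018 m and angle between the x axis of carton_base and the x axis of clamp, either way round below 0.15 rad and contact force between the fingers and carton_left below 0.1 N and contact force between the fingers and carton_right below 0.1 N and value of joint lever below 0.2 rad), for 0.3 s.
2. the lever is pushed down to the third click, its foot on the pile (value of joint lever above 1.04 rad and (contact force between clamp and carton_left above 2 N or contact force between clamp and carton_right above 2 N) and contact force between the fingers and clamp above 2 N), for 0.2 s.
At the end, for the whole second after the job is handed in: The fingers hold the lever still above 1.04 rad with over 2 N, its foot bears on the top carton with over 2 N; both added cartons lie flat within 8 mm (x, y) and 0.12 rad of the bottom one, which is on the bed within 12 mm and 0.15 rad of its place; bystanders moved under 30 mm (all of step 2 and x of carton_left in the frame of carton_base between -0.008 and 0.008 m and y of carton_left in the frame of carton_base between -0.008 and 0.008 m and z of carton_left in the frame of carton_base between 0.02 and 0.053 m and angle between the x axis of each of carton_left, carton_right and the x axis of carton_base, either way round below 0.12 rad and angle between each of carton_left, carton_right's own z axis and vertical below 0.06 rad and x of carton_right in the frame of carton_base between -0.008 and 0.008 m and y of carton_right in the frame of carton_base between -0.008 and 0.008 m and z of carton_right in the frame of carton_base between 0.02 and 0.053 m and x of carton_base in the frame of clamp between -0.012 and 0.012 m and y of carton_base in the frame of clamp between -0.012 and 0.012 m and z of carton_base in the frame of clamp below 0.018 m and angle between the x axis of carton_base and the x axis of clamp, either way round below 0.15 rad and velocity of joint lever between -0.1 and 0.1 rad/s); the arm keeps its last pose, push and grip.
It fails at once if a bystander (parts bin, scanner, tape roll) is pushed more than 30 mm or tipped (distance of any of bin, scanner, tape from where it was at the start of the episode above 0.03 m or angle between any of bin, scanner, tape's own z axis and vertical above 0.5 rad).
It also fails if it takes over 72 s, if anything falls off the work surface, if the arm or the gripper's body presses on something with over 40 N, if the wrist force passes 120 N, or if a joint passes its speed limit or range.

ROBOT

A 6-joint arm with a two-finger parallel gripper is mounted at the origin on the work surface. World frame = base frame: x ahead of the robot, y to its left, z up, the work surface at z = 0. Lengths are in mm, angles in rad, forces in N, time in s.
With the tool pointing down it reaches from about 350 to 800 mm from the base axis. Payload 7.3 kg.
Tool frame: the origin (TCP) lies between the finger pads; the fingertips stand 14 mm ahead of it and the grasp point (between the pads) lies 5 mm behind it; x points along the fingers, z is the direction in which the jaws open and shut, and the axes are right-handed (so a half turn about x gives the same grasp; the last joint's range is limited). The gripper opens to 85 mm and grips with 20 to 120 N. Pads are 22 mm wide; open, the fingers measure 114 mm over their backs; the gripper's body (76 mm by 85 mm) begins 54 mm behind the grasp point. The pads swing forward as they close: fully open they stand 13 mm farther back than shut.
Start: joints at [-1.316, 0.342, 1.524, -0, 1.275, -0.146], TCP at [204.855, -483.402, 245.322] pointing down, gripper open.
Joint ranges: [-2.53, 2.53], [-0.77, 2.02], [0.04, 2.7], [-1, 4.14], [0.28, 2.66], [-3.11, 3.11]. Speed limits (rad/s): [2.57, 2.57, 3.14, 3.14, 3.14, 3.14].

INTERFACE

Orientations are given as a rotation vector (axis times angle).
In Python, from station import env gives the robot as it stands. The module is installed in compiled form; this text tells all that it offers.
- The arm moves only by the tool servo_tool, never from a script. Its argument "commands" is a list that holds one entry, the list of rows, each a list of 7 numbers: the shift along the tool's x, y, z in m, then the turn, a rotation vector about the tool's x, y, z in rad, then the finger opening in m, from 0 to 0.0854. In form: [[[x, y, z, rx, ry, rz, jaw], ...]]. A call has 1 to 5 rows; each row is the pose to reach, as a shift and turn from the pose commanded when the call began, along the tool's axes at that moment; what a row does not reach only later rows make up. A row lasts 1/8 s, in which the tool goes at most 62.5 mm and 10.7 degrees, less where a joint would pass 70% of its speed; a pose out of reach is approached as far as the arm can. A call with a gripper value outside its range is refused whole. The fingers move at their own pace and stop on an object; the grip force is fixed at half the most. Time passes only in rows, so rows that repeat a pose let the fingers close. It gives the time, the measured TCP pose, the force and the opening at its end, in the units of the state.
- env.observe(): the state, without advancing time (a new reading comes with each control period).
- env.grab_frame(name): name is "scene" or "top" or "wrist"; returns a dict with "img" (384x512x3 uint8, blue, green, red), "fx", "fy", "cx", "cy" (pixels), "k1" (the pictures are not rectified: a ray, as slopes to the right and down, at radius r is drawn at 1 + k1 r^2 times it, then the intrinsics apply), "camera_from_world" (4x4, takes a point from world to camera coordinates); the wrist camera has in their place "T_tool_cam" (4x4, takes a point from camera to tool coordinates, whose origin is the TCP and whose axes are the tool frame's). Camera axes: x right, y down, z forward; pixel columns grow to the right and rows downward; lengths in mm; the calibration is good to about 2 mm. A picture is of the moment at which its call begins: read the wrist's pose just before it. There is no depth.
- env.sign_off(): hands the job in, once; it reports no verdict.
The state is a dict: "t": time; "joints": joint angles; "dq": joint speeds; "joint_efforts": joint torques, N m; "position": TCP position; "ee_rot": TCP orientation; "force": force on the tool from outside, world axes, zero at the start; "ft_torque": the same for the moment, N m; "grip_width": opening from 0.0 (shut) to 1.0 (fully open).
Only numpy, scipy, OpenCV 4.12 (cv2) and the standard library are available. Lean on these libraries where they do the work, as an engineer would, in place of code of your own. Each camera call takes 0.05 s, during which the arm holds its last target. There are 200 camera calls.

## Working session

There is one attempt and no reset: what is moved stays moved. The work goes in short steps, Python scripts to look and compute and a tool call to move; the robot and the scene stay as the last step left them, time stands still between calls to the robot, and variables do not carry over. Pictures are saved under pics/ and viewed, about 8 in all and at most 12, crops included, and the job is handed in when it is done.

Besides the shell and the picture viewer there is one more tool, called as name(argument=value, ...), one argument or row to a line, values as JSON. servo_tool: Moves the arm, as the interface text tells. Its arguments: {"type":"object","properties":{"commands":{"type":"array"}},"required":["commands"]}

```bash
mkdir -p pics; python3 - <<'E'
from station import env
import cv2,numpy as np
s=env.observe();print(s['t'],s['position'],s['ee_rot'],s['joints'],s['grip_width'])
a=[]
for n in('top','scene'):
    f=env.grab_frame(n);cv2.imwrite(f'pics/{n}0.png',f['img']);np.save(f'{n}0.npy',f,allow_pickle=True);print({k:v for k,v in f.items() if k!='img'})
    a.append(cv2.resize(f['img'],(800,600),interpolation=cv2.INTER_CUBIC));cv2.imwrite(f'pics/{n}0b.png',a[-1])
f=env.grab_frame('wrist');print(f['T_tool_cam'],f['fx'],f['k1'])
E
```

```text
0.0 [ 204.75375884 -483.018881    244.61842809] [ 0.91015034  1.37371728 -0.90842364] [-1.31601237e+00  3.42737184e-01  1.52501703e+00  1.93194468e-05
  1.27538857e+00 -1.45973314e-01] 1.0002009457280514
{'fx': 375.274933160783, 'fy': 375.274933160783, 'cx': 254.91694496847776, 'cy': 189.02827812756865, 'k1': 0.019638765363015134, 'camera_from_world': array([[ 7.24882920e-03, -9.99958763e-01,  5.47059435e-03,
        -4.40350262e-01],
       [-9.92272955e-01, -7.87053382e-03, -1.23824223e-01,
         5.22217101e+02],
       [ 1.23862173e-01, -4.53074218e-03, -9.92289088e-01,
         1.35237585e+03],
       [ 0.00000000e+00,  0.00000000e+00,  0.00000000e+00,
         1.00000000e+00]])}
{'fx': 415.8203835700233, 'fy': 415.8203835700233, 'cx': 255.70961078714873, 'cy': 192.86112300632033, 'k1': 0.02499411868502219, 'camera_from_world': array([[ 1.52529722e-01,  9.88146175e-01,  1.73730169e-02,
        -1.06857781e+02],
       [ 7.90024055e-01, -1.11348218e-01, -6.02879397e-01,
        -2.72418785e+02],
       [-5.93798516e-01,  1.05682128e-01, -7.97643160e-01,
         1.56571477e+03],
       [ 0.00000000e+00,  0.00000000e+00,  0.00000000e+00,
         1.00000000e+00]])}
[[-2.29702797e-04 -2.97836791e-01  9.54616778e-01 -1.27667866e+02]
 [-1.00075685e-03 -9.54616257e-01 -2.97836869e-01  7.64968641e+01]
 [ 9.99999473e-01 -1.02375325e-03 -7.87841861e-05  6.52789932e-01]
 [ 0.00000000e+00  0.00000000e+00  0.00000000e+00  1.00000000e+00]] 314.01485657730035 0.01633598725961757
```

View pics/top0b.png

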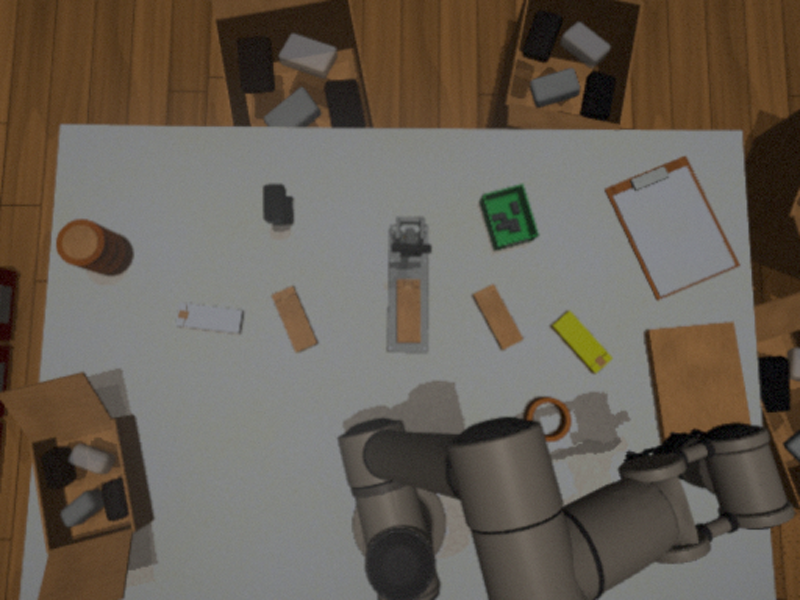

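View pics/scene0b.png

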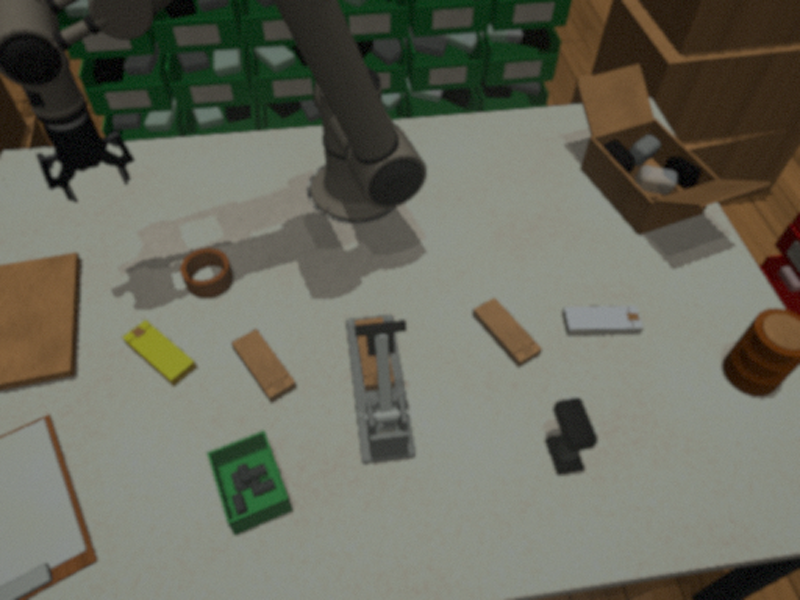

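```bash
cat > h.py <<'E'
import numpy as np,cv2
from scipy.spatial.transform import Rotation as Ro
def und(f,uv):
    uv=np.atleast_2d(uv).astype(float);d=(uv-[f['cx'],f['cy']])/[f['fx'],f['fy']];s=d.copy()
    for _ in range(8): s=d/(1+f['k1']*(s**2).sum(1,keepdims=True))
    return np.c_[s,np.ones(len(s))]
def pose(f,st=None):
    "R,t camera->world"
    if 'camera_from_world' in f:
        M=np.linalg.inv(f['camera_from_world'])
    else:
        T=np.eye(4);T[:3,:3]=Ro.from_rotvec(st['ee_rot']).as_matrix();T[:3,3]=st['position'];M=T@f['T_tool_cam']
    return M[:3,:3],M[:3,3]
def cast(f,uv,z,st=None):
    R,t=pose(f,st);d=und(f,uv)@R.T
    return t+d*((z-t[2])/d[:,2])[:,None]
def proj(f,P,st=None):
    R,t=pose(f,st);p=(np.atleast_2d(P)-t)@R;s=p[:,:2]/p[:,2:];s=s*(1+f['k1']*(s**2).sum(1,keepdims=True))
    return s*[f['fx'],f['fy']]+[f['cx'],f['cy']]
def tool(yaw):
    "tool down, tool z (jaw) along world yaw angle"
    z=np.array([np.cos(yaw),np.sin(yaw),0]);x=np.array([0,0,-1.]);return np.c_[x,np.cross(z,x),z]
def delta(st,p,R):
    R0=Ro.from_rotvec(st['ee_rot']).as_matrix()
    return np.round(R0.T@(np.array(p)-st['position'])/1000,4),np.round(Ro.from_matrix(R0.T@R).as_rotvec(),3)
def kraft(img):
    h=cv2.cvtColor(cv2.GaussianBlur(img,(3,3),0),cv2.COLOR_BGR2HSV)
    return cv2.inRange(h,(5,70,50),(22,220,255))
def cartons(f,z,st=None,amin=150,amax=1e5):
    out=[];k=4
    m=kraft(cv2.resize(f['img'],None,fx=k,fy=k,interpolation=cv2.INTER_CUBIC))
    for c in cv2.findContours(m,cv2.RETR_EXTERNAL,cv2.CHAIN_APPROX_NONE)[0]:
        if not amin*k*k<cv2.contourArea(c)<amax*k*k: continue
        P=cast(f,(c[:,0]+.5)/k-.5,z,st)
        r=cv2.minAreaRect(P[:,:2].astype(np.float32));b=cv2.boxPoints(r)
        e=[b[1]-b[0],b[2]-b[1]];L=[np.linalg.norm(v) for v in e];i=int(np.argmax(L))
        y=np.arctan2(e[i][1],e[i][0]);y=(y+np.pi/2)%np.pi-np.pi/2
        out.append((np.round(r[0],1),round(max(L),1),round(min(L),1),round(float(y),3),np.round(c[:,0].mean(0)/k)))
    return out
E
python3 - <<'E'
from h import *
f=np.load('top0.npy',allow_pickle=True).item()
print(pose(f)[1])
for z in(24,36):
  for o in cartons(f,z):print(z,*o)
# clamp bed: corner pixels guess
print(cast(f,np.array([[388,352],[428,352],[389,222],[427,222]])*.64,12))
st={'position':np.array([204.75,-483,244.6]),'ee_rot':np.array([.91015,1.37372,-.90842])}
print(Ro.from_rotvec(st['ee_rot']).as_matrix().round(3))
E
```

```text
[ 350.67688642    9.79706156 1406.61333347]
24 [ 244.9 -348.7] 107.1 92.3 0.717 [353. 267.]
24 [  99.8 -864.6] 496.5 88.8 -0.081 [504. 310.]
24 [ 328.7 -693.2] 260.9 212.7 0.101 [446. 243.]
24 [466.6 249.8] 149.4 55.5 0.427 [188. 204.]
24 [ 475.5 -230.4] 148.6 57.6 0.479 [318. 203.]
24 [488.2 -19.6] 150.9 56.2 0.015 [261. 199.]
24 [ 500.4 -885.4] 248.8 113.3 -0.065 [493. 195.]
24 [636.1 730.9] 182.6 112.7 1.271 [ 63. 160.]
24 [ 662.3 -556.2] 303.6 70.5 0.201 [404. 150.]
24 [ 737.4 -739.5] 299.8 64.5 0.556 [452. 132.]
24 [567.2 -11.3] 1998.5 1423.1 -1.551 [180. 118.]
36 [ 245.8 -345.5] 106.2 91.5 0.717 [353. 267.]
36 [ 102. -857.] 492.2 88.1 -0.081 [504. 310.]
36 [ 328.9 -687.1] 258.6 210.8 0.101 [446. 243.]
36 [465.5 247.7] 148.2 55.0 0.427 [188. 204.]
36 [ 474.4 -228.3] 147.3 57.1 0.479 [318. 203.]
36 [487.  -19.4] 149.6 55.7 0.015 [261. 199.]
36 [ 499.1 -877.7] 246.7 112.3 -0.065 [493. 195.]
36 [633.6 724.6] 181.0 111.7 1.271 [ 63. 160.]
36 [ 659.6 -551.3] 301.0 69.9 0.201 [404. 150.]
36 [ 734. -733.] 297.2 64.0 0.556 [452. 132.]
36 [565.3 -11.1] 1981.1 1410.8 -1.551 [180. 118.]
[[389.41677337  26.85441307  12.        ]
 [390.12382363 -67.87382481  12.        ]
 [704.50236426  27.3873382   12.        ]
 [705.29374813 -65.12138129  12.        ]]
[[-0.     0.921  0.39 ]
 [ 0.002  0.39  -0.921]
 [-1.     0.    -0.002]]
```

servo_tool(
  commands=[
    [[0.01,0.06,-0.022,-0.18,0,0,0.085],[0.02,0.12,-0.044,-0.36,0,0,0.085],[0.03,0.18,-0.066,-0.54,0,0,0.085],[0.04,0.24,-0.088,-0.72,0,0,0.085],[0.045,0.29,-0.106,-0.9,0,0,0.085]],
  ],
)

```text
t: 0.78
position: [431.6, -271.0, 199.8]
ee_rot: [0.208, 1.561, -0.207]
force: [1.2, -0.6, 0.3]
grip_width: 0.996
```

```bash
python3 - <<'E'
from h import *
from station import env
s=env.observe();print(s['t'],s['position'],s['joints'].round(2) if hasattr(s['joints'],'round') else s['joints'],Ro.from_rotvec(s['ee_rot']).as_matrix().round(3))
print(delta(s,[475,-230,200],tool(.479+np.pi/2)))
E
```

```text
0.775 [ 431.57317825 -271.00482589  199.78110752] [-0.71  0.36  1.64 -0.    1.15 -0.45] [[-0.     0.261  0.965]
 [ 0.     0.965 -0.261]
 [-1.     0.    -0.   ]]
(array([-0.0002,  0.0509,  0.0312]), array([-2.314e+00, -0.000e+00, -1.000e-03]))
```

servo_tool(
  commands=[
    [[0,0.025,0.015,-0.18,0,0,0.085],[0,0.0509,0.0312,-0.36,0,0,0.085],[0,0.0509,0.0312,-0.54,0,0,0.085],[0,0.0509,0.0312,-0.72,0,0,0.085],[0,0.0509,0.0312,-0.9,0,0,0.085]],
  ],
)

```text
t: 1.4
position: [474.1, -231.7, 200.0]
ee_rot: [-0.498, 1.513, 0.499]
force: [0.0, -0.1, 0.2]
grip_width: 0.992
```

servo_tool(
  commands=[
    [[0,0,0,-0.18,0,0,0.085],[0,0,0,-0.36,0,0,0.085],[0,0,0,-0.54,0,0,0.085],[0,0,0,-0.72,0,0,0.085],[0,0,0,-0.9,0,0,0.085]],
  ],
)

```text
t: 2.02
position: [474.0, -231.8, 200.0]
ee_rot: [-1.183, 1.226, 1.184]
force: [1.0, -0.6, 0.6]
grip_width: 0.995
```

servo_tool(
  commands=[
    [[0,0,0,-0.18,0,0,0.085],[0,0,0,-0.36,0,0,0.085],[0,0,0,-0.514,0,0,0.085],[0,0,0,-0.514,0,0,0.085]],
  ],
)

```text
t: 2.52
position: [474.0, -231.8, 200.1]
ee_rot: [-1.547, 0.948, 1.548]
force: [-0.3, -0.4, -1.2]
grip_width: 0.993
```

```bash
cat > look.py <<'E'
import sys
from h import *
from station import env
n=sys.argv[1]
s=env.observe();f=env.grab_frame('wrist');np.save(n+'.npy',dict(f=f,s=s),allow_pickle=True)
cv2.imwrite(f'pics/{n}.png',f['img'])
print(s['t'],np.round(s['position'],1),np.round(s['joints'],2),Ro.from_rotvec(s['ee_rot']).as_matrix().round(3).tolist(),np.round(s['force'],1),s['grip_width'])
for z in map(float,sys.argv[2:]):
    for o in cartons(f,z,s,amin=1500):print(z,*o)
E
python3 look.py w1 24; python3 -c "
from h import *
from station import env
s=env.observe();print(delta(s,[475.5,-230.4,200],tool(.479+np.pi/2)))"
```

```text
2.525 [ 474.  -231.8  200.1] [-0.6   0.39  1.59 -0.    1.17 -2.64] [[-0.0, -0.891, -0.455], [0.0, -0.455, 0.891], [-1.0, 0.0, 0.0]] [-0.3 -0.4 -1.2] 0.9928486962244291
24.0 [467.6 -17.9] 110.5 72.6 0.016 [443. 250.]
24.0 [ 475.2 -231.6] 148.8 55.1 0.483 [258. 167.]
(array([ 0.0001, -0.0019,  0.0006]), array([-0.009,  0.   , -0.   ]))
```

View pics/w1.png

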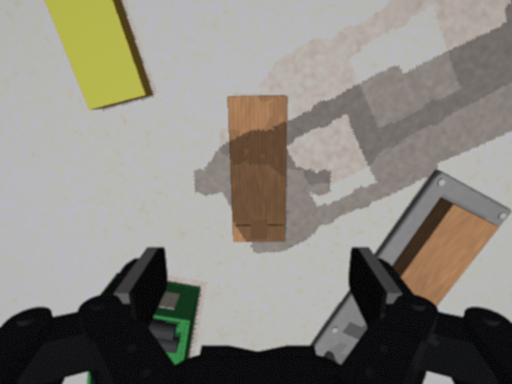

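servo_tool(
  commands=[
    [[0.05,-0.0012,-0.0003,-0.012,0,0,0.085],[0.1,-0.0012,-0.0003,-0.012,0,0,0.085],[0.15,-0.0012,-0.0003,-0.012,0,0,0.085],[0.182,-0.0012,-0.0003,-0.012,0,0,0.085],[0.182,-0.0012,-0.0003,-0.012,0,0,0.085]],
  ],
)

```text
t: 3.2
position: [473.9, -230.7, 16.2]
ee_rot: [-1.55, 0.941, 1.56]
force: [-0.6, 0.9, -0.3]
grip_width: 0.999
```

servo_tool(
  commands=[
    [[0,0,0,0,0,0,0.045],[0,0,0,0,0,0,0.045],[0,0,0,0,0,0,0.045],[0,0,0,0,0,0,0.045],[0,0,0,0,0,0,0.045]],
  ],
)

```text
t: 3.82
position: [476.5, -232.4, 20.3]
ee_rot: [-1.56, 0.94, 1.553]
force: [-0.7, -0.4, 6.3]
grip_width: 0.638
```

servo_tool(
  commands=[
    [[-0.05,0,0,0,0,0,0.045],[-0.1,0,0,0,0,0,0.045],[-0.15,0,0,0,0,0,0.045],[-0.183,0,0,0,0,0,0.045],[-0.183,0,0,0,0,0,0.045]],
  ],
)

```text
t: 4.45
position: [476.5, -232.4, 204.8]
ee_rot: [-1.564, 0.94, 1.55]
force: [0.4, 0.7, -1.8]
grip_width: 0.642
```

```bash
python3 look.py w2 24; python3 -c "
from h import *
from station import env
s=env.observe();print(delta(s,[487.5,-19.5,200],tool(.015+np.pi/2)))"
```

```text
4.45 [ 476.5 -232.4  204.8] [-0.6   0.38  1.58 -0.    1.17 -2.65] [[0.006, -0.885, -0.466], [-0.004, -0.466, 0.885], [-1.0, -0.003, -0.006]] [ 0.4  0.7 -1.8] 0.6418060792697967
24.0 [475.8 -17.8] 127.1 72.3 0.014 [435. 254.]
24.0 [ 545.6 -198.3] 300.3 139.0 0.482 [258. 216.]
(array([ 0.0022, -0.1095,  0.1822]), array([ 0.47 , -0.002,  0.002]))
```

View pics/w2.png

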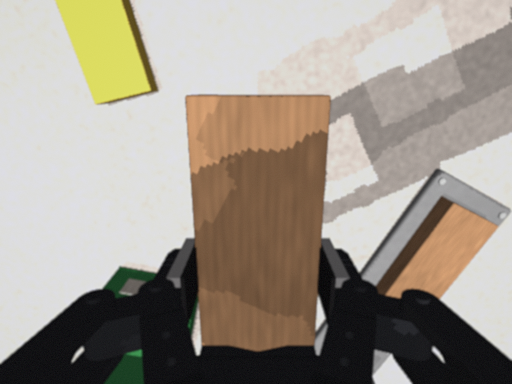

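```bash
cat > held.py <<'E'
import sys
from h import *
d=np.load(sys.argv[1]+'.npy',allow_pickle=True).item();f=d['f']
g=f['img'].astype(np.float32)
m=cv2.inRange(cv2.cvtColor(f['img'],cv2.COLOR_BGR2HSV),(5,70,50),(22,220,255));m[:85]=0;m[:,:170]=0;m[:,345:]=0
for r in range(92,102): 
    c=np.where(m[r])[0];print(r,(c.min(),c.max(),len(c)) if len(c) else None,end='; ')
top=[]
for c in range(200,318,4): top.append((c,np.where(m[:,c])[0].min()-.5))
p=np.polyfit(*np.array(top).T,1);print('\ntop edge',p)
rows=np.arange(102,130,4);l=[np.where(m[r])[0].min()-.5 for r in rows];q=[np.where(m[r])[0].max()+.5 for r in rows]
pl=np.polyfit(rows,l,1);pr=np.polyfit(rows,q,1)
def cor(k):
    r=np.polyval(p,256)
    for _ in range(5): c=np.polyval(k,r);r=np.polyval(p,c)
    return c,r
A,B=cor(pl),cor(pr);a,b=und(f,[A,B]);s=56/np.linalg.norm(a-b);T=f['T_tool_cam']
for v in(a,b): print('tool corner',(T[:3,:3]@(v*s)+T[:3,3]).round(1))
print(A,B,'near end of top face; expected x=TCPheight-24 , y=75, z=-+28')
E
python3 held.py w2
```

```text
92 None; 93 None; 94 None; 95 (np.int64(197), np.int64(323), 76); 96 (np.int64(186), np.int64(329), 144); 97 (np.int64(186), np.int64(329), 144); 98 (np.int64(186), np.int64(329), 144); 99 (np.int64(186), np.int64(329), 144); 100 (np.int64(186), np.int64(329), 144); 101 (np.int64(186), np.int64(330), 145); 
top edge [-5.06117909e-03  9.62391175e+01]
tool corner [ -1.3  74.9 -28.6]
tool corner [-1.2 75.1 27.4]
(np.float64(185.02162071288916), np.float64(95.3026899804483)) (np.float64(330.776026719114), np.float64(94.56500082880392)) near end of top face; expected x=TCPheight-24 , y=75, z=-+28
```

servo_tool(
  commands=[
    [[0,-0.027,0.046,0.13,0,0,0.045],[0,-0.055,0.091,0.26,0,0,0.045],[0,-0.082,0.137,0.39,0,0,0.045],[0,-0.1093,0.1822,0.47,-0.002,0.002,0.045],[0,-0.1093,0.1822,0.47,-0.002,0.002,0.045]],
  ],
)

```text
t: 5.12
position: [485.9, -16.2, 199.7]
ee_rot: [-1.219, 1.202, 1.229]
force: [-0.3, 0.7, -2.2]
grip_width: 0.637
```

```bash
python3 look.py w3 36; python3 held.py w3; python3 -c "
from h import *
from station import env
s=env.observe();print(delta(s,[487.2,-19.4,62],tool(.015+np.pi/2)))"
```

```text
5.125 [485.9 -16.2 199.7] [-0.19  0.32  1.69  0.    1.13 -1.78] [[-0.006, -1.0, -0.019], [0.003, -0.019, 1.0], [-1.0, 0.006, 0.003]] [-0.3  0.7 -2.2] 0.6372124577130825
36.0 [552.2 -15.1] 282.3 131.0 0.016 [258. 216.]
36.0 [470.5 205.7] 142.9 32.2 0.257 [500. 152.]
92 None; 93 None; 94 None; 95 (np.int64(199), np.int64(328), 111); 96 (np.int64(187), np.int64(329), 143); 97 (np.int64(186), np.int64(330), 145); 98 (np.int64(186), np.int64(330), 145); 99 (np.int64(186), np.int64(330), 145); 100 (np.int64(186), np.int64(329), 144); 101 (np.int64(186), np.int64(329), 144); 
top edge [-3.61512792e-03  9.55993697e+01]
tool corner [ -0.7  74.7 -28.4]
tool corner [-0.6 74.8 27.6]
(np.float64(185.28068259295299), np.float64(94.92955630134173)) (np.float64(330.36030648105617), np.float64(94.40507490241367)) near end of top face; expected x=TCPheight-24 , y=75, z=-+28
(array([ 0.1379, -0.0017, -0.0017]), array([ 0.004,  0.002, -0.005]))
```

View pics/w3.png

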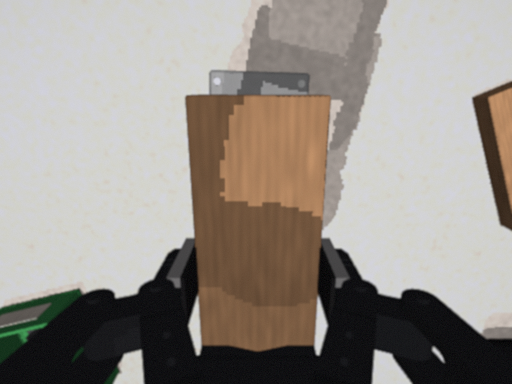

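servo_tool(
  commands=[
    [[0.045,-0.0006,-0.0006,0.004,0.002,-0.005,0.045],[0.09,-0.0012,-0.0012,0.004,0.002,-0.005,0.045],[0.12,-0.0015,-0.0015,0.004,0.002,-0.005,0.045],[0.136,-0.0017,-0.0017,0.004,0.002,-0.005,0.045],[0.136,-0.0017,-0.0017,0.004,0.002,-0.005,0.045]],
  ],
)

```text
t: 5.8
position: [487.1, -22.0, 63.5]
ee_rot: [-1.216, 1.206, 1.218]
force: [-0.1, 0.2, -0.9]
grip_width: 0.637
```

```bash
python3 -c "
from h import *
from station import env
d=np.load('w3.npy',allow_pickle=True).item()
print(cast(d['f'],[[209.5,71],[309.5,73]],12,d['s']).round(1))
s=env.observe();print(s['position'],s['force']);print(delta(s,[487.2,-19.4,58],tool(.015+np.pi/2)))"
```

```text
[[391.1 -63.2  12. ]
 [391.1  30.9  12. ]]
[487.12561955 -22.03266081  63.52929627] [-0.10873851  0.15412877 -0.87726434]
(array([ 0.0055, -0.0001,  0.0026]), array([-0.005,  0.   , -0.002]))
```

servo_tool(
  commands=[
    [[0.0,0,0.0026,-0.005,0,-0.002,0.045],[0.001,0,0.0026,-0.005,0,-0.002,0.045]],
  ],
)

```text
t: 6.05
position: [488.9, -18.6, 65.0]
ee_rot: [-1.225, 1.198, 1.216]
force: [0.1, -0.2, -2.3]
grip_width: 0.637
```

```bash
python3 -c "
from h import *
from station import env
for i in range(3):
  s=env.observe();print(s['position'],s['force'],np.round(s['joints'],4));f=env.grab_frame('top')
print(delta(s,[487.2,-19.4,58],tool(.015+np.pi/2)))
print(cartons(f,70,None,1000)[:8])
"
```

```text
[488.91228653 -18.61377101  65.0264889 ] [ 0.11685403 -0.16343829 -2.33519234] [-1.9510e-01  5.0640e-01  1.8488e+00  5.0000e-04  7.8010e-01 -1.7824e+00]
[488.79233801 -18.530785    64.86446327] [-0.30857248  0.24955344 -1.74600017] [-1.9490e-01  5.0660e-01  1.8490e+00  4.0000e-04  7.8000e-01 -1.7824e+00]
[488.70262895 -18.47391507  64.82858265] [-0.2058742  -0.30190776 -1.93998889] [-1.9480e-01  5.0660e-01  1.8491e+00  4.0000e-04  7.8010e-01 -1.7823e+00]
(array([ 0.0068,  0.0016, -0.0009]), array([ 0.001, -0.001,  0.006]))
[(array([ -26.4, -834.1]), np.float32(211.3), np.float32(66.3), -0.079, array([502., 351.])), (array([ 306.9, -672.2]), np.float32(297.6), np.float32(205.2), 0.102, array([448., 251.])), (array([ 494.7, -860.5]), np.float32(249.5), np.float32(107.5), -0.009, array([493., 195.])), (array([626.6, 706.8]), np.float32(177.0), np.float32(108.9), 1.27, array([ 62., 160.])), (array([560. , -10.6]), np.float32(1932.0), np.float32(1375.8), -1.551, array([178., 119.]))]
```

```bash
python3 -c "
from h import *
d=np.load('w1.npy',allow_pickle=True).item();f=d['f'];m=kraft(cv2.resize(f['img'],None,fx=4,fy=4,interpolation=cv2.INTER_CUBIC))
for c in cv2.findContours(m,0,1)[0]:
  if cv2.contourArea(c)<1500*16: continue
  P=cast(f,(c[:,0]+.5)/4-.5,36,d['s']);print(cv2.boxPoints(cv2.minAreaRect(P[:,:2].astype(np.float32))).round(1).tolist())
cv2.imwrite('pics/w1c.png',cv2.resize(f['img'][150:384,300:512],None,fx=2.5,fy=2.5,interpolation=cv2.INTER_CUBIC))
"
```

```text
[[411.6000061035156, 6.300000190734863], [412.70001220703125, -63.400001525878906], [518.7999877929688, -61.79999923706055], [517.7000122070312, 8.0]]
[[397.0, -242.8000030517578], [421.6000061035156, -289.70001220703125], [548.0999755859375, -223.3000030517578], [523.5, -176.39999389648438]]
```

View pics/w1c.png

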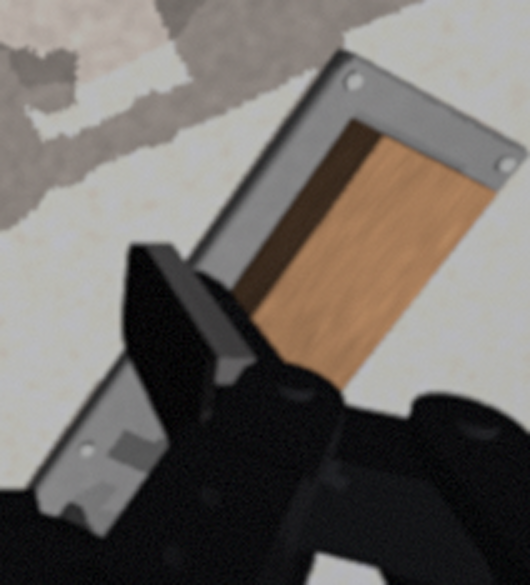

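```bash
python3 -c "
from h import *
d=np.load('w1.npy',allow_pickle=True).item();f=d['f'];s=d['s']
print(cast(f,[[453.2,204],[498.8,226]],36,s).round(1),cast(f,[[437.2,170.8],[510.8,212]],12,s).round(1))
from station import env
s=env.observe();print(s['position'],s['force']);print(delta(s,[487.2,-20,58],tool(.015+np.pi/2)))"
```

```text
[[413.2 -48.4  36. ]
 [411.6   6.   36. ]] [[391.8 -67.3  12. ]
 [393.5  29.1  12. ]]
[488.69395275 -18.44038668  64.78661833] [ 0.2556715   0.43720599 -2.1159089 ]
(array([ 0.0068,  0.0016, -0.0015]), array([ 0.001, -0.001,  0.006]))
```

servo_tool(
  commands=[
    [[0.002,0.0016,-0.0012,0,0,0.005,0.045],[0.004,0.0016,-0.0012,0,0,0.005,0.045],[0.005,0.0016,-0.0012,0,0,0.005,0.045],[0.005,0.0016,-0.0012,0,0,0.005,0.045]],
  ],
)

```text
t: 6.7
position: [486.8, -19.6, 59.1]
ee_rot: [-1.221, 1.202, 1.221]
force: [-0.4, -0.2, -1.3]
grip_width: 0.639
```

servo_tool(
  commands=[
    [[0.001,0,0,0,0,0,0.045],[0.002,0,0,0,0,0,0.045]],
  ],
)

```text
t: 6.95
position: [486.9, -19.6, 57.2]
ee_rot: [-1.221, 1.202, 1.221]
force: [-0.1, 0.5, -1.6]
grip_width: 0.637
```

servo_tool(
  commands=[
    [[0.001,0,0,0,0,0,0.045],[0.0015,0,0,0,0,0,0.045]],
  ],
)

```text
t: 7.2
position: [486.9, -19.6, 56.3]
ee_rot: [-1.222, 1.202, 1.221]
force: [-3.2, 0.9, 10.7]
grip_width: 0.639
```

servo_tool(
  commands=[
    [[0,0,0,0,0,0,0.085],[0,0,0,0,0,0,0.085],[0,0,0,0,0,0,0.085],[0,0,0,0,0,0,0.085]],
  ],
)

```text
t: 7.7
position: [486.9, -19.6, 55.7]
ee_rot: [-1.221, 1.202, 1.221]
force: [0.6, -0.1, -0.1]
grip_width: 0.994
```

servo_tool(
  commands=[
    [[-0.02,0,0,0,0,0,0.085],[-0.06,0,0,0,0,0,0.085],[-0.11,0,0,0,0,0,0.085],[-0.145,0,0,0,0,0,0.085],[-0.145,0,0,0,0,0,0.085]],
  ],
)

```text
t: 8.32
position: [488.4, -19.8, 203.5]
ee_rot: [-1.225, 1.199, 1.216]
force: [0.4, 0.2, -0.8]
grip_width: 0.993
```

```bash
python3 look.py w4 36 60; python3 -c "
from h import *
from station import env
s=env.observe();print(delta(s,[466.6,249.8,200],tool(.427+np.pi/2)))"
```

```text
8.325 [488.4 -19.8 203.5] [-0.2   0.31  1.69 -0.    1.13 -1.78] [[0.006, -1.0, -0.016], [-0.002, -0.016, 1.0], [-1.0, -0.006, -0.002]] [ 0.4  0.2 -0.8] 0.9930156630415945
36.0 [493.6 -19.9] 162.7 60.5 0.015 [258. 170.]
36.0 [470.2 203.8] 139.6 28.5 0.261 [501. 158.]
60.0 [487. -20.] 149.4 55.6 0.015 [258. 170.]
60.0 [465.4 185.5] 128.2 26.2 0.261 [501. 158.]
(array([0.0013, 0.0164, 0.2697]), array([-0.411, -0.002,  0.002]))
```

View pics/w4.png

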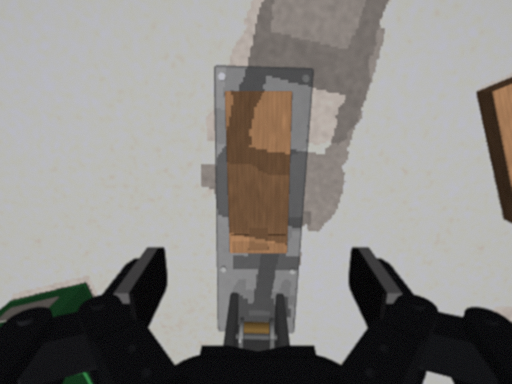

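servo_tool(
  commands=[
    [[0,0.004,0.055,-0.09,0,0,0.085],[0,0.008,0.11,-0.18,0,0,0.085],[0,0.012,0.165,-0.27,0,0,0.085],[0,0.0145,0.22,-0.36,0,0,0.085],[0.0013,0.0164,0.2697,-0.411,-0.002,0.002,0.085]],
  ],
)

```text
t: 9.0
position: [465.1, 251.5, 197.7]
ee_rot: [-1.515, 0.977, 1.523]
force: [0.6, 0.2, -0.2]
grip_width: 0.997
```

servo_tool(
  commands=[
    [[0,0,0,0,0,0,0.085],[0,0,0,0,0,0,0.085]],
  ],
)

```text
t: 9.25
position: [465.6, 249.4, 198.0]
ee_rot: [-1.514, 0.979, 1.521]
force: [0.2, -0.2, -0.1]
grip_width: 1.0
```

```bash
python3 look.py w5 24; python3 -c "
from h import *
from station import env
d=np.load('w5.npy',allow_pickle=True).item()
o=min(cartons(d['f'],24,d['s'],1500),key=lambda o:abs(o[0]-[466,250]).sum())
print(o,delta(d['s'],[*o[0],20],tool(o[3]+np.pi/2)))"
```

```text
9.25 [465.6 249.4 198. ] [ 0.35  0.39  1.58  0.    1.17 -1.65] [[-0.005, -0.91, -0.415], [-0.0, -0.415, 0.91], [-1.0, 0.005, 0.002]] [ 0.2 -0.2 -0.1] 0.9997631070286414
24.0 [466.1 251. ] 148.7 55.5 0.427 [260. 169.]
(array([466.1, 251. ]), np.float32(148.7), np.float32(55.5), 0.427, array([260., 169.])) (array([ 0.178, -0.002,  0.001]), array([ 0.001,  0.002, -0.005]))
```

Descend to z≈20 (where the first grip settled), grip, and lift.

servo_tool(
  commands=[
    [[0.05,-0.001,0.0005,0,0.002,-0.005,0.085],[0.1,-0.0015,0.001,0,0.002,-0.005,0.085],[0.15,-0.002,0.001,0,0.002,-0.005,0.085],[0.178,-0.002,0.001,0,0.002,-0.005,0.085],[0.178,-0.002,0.001,0,0.002,-0.005,0.085]],
  ],
)

```text
t: 9.93
position: [465.9, 249.9, 19.4]
ee_rot: [-1.514, 0.979, 1.517]
force: [-1.4, 0.6, 0.6]
grip_width: 0.992
```

servo_tool(
  commands=[
    [[0,0,0,0,0,0,0.045],[0,0,0,0,0,0,0.045],[0,0,0,0,0,0,0.045],[0,0,0,0,0,0,0.045],[0,0,0,0,0,0,0.045]],
  ],
)

```text
t: 10.55
position: [468.4, 251.9, 23.3]
ee_rot: [-1.519, 0.971, 1.511]
force: [-0.0, -1.9, 5.6]
grip_width: 0.637
```

servo_tool(
  commands=[
    [[-0.05,0,0,0,0,0,0.045],[-0.1,0,0,0,0,0,0.045],[-0.15,0,0,0,0,0,0.045],[-0.18,0,0,0,0,0,0.045],[-0.18,0,0,0,0,0,0.045]],
  ],
)

```text
t: 11.18
position: [467.8, 252.0, 204.5]
ee_rot: [-1.52, 0.968, 1.509]
force: [0.1, -0.7, -2.4]
grip_width: 0.638
```

```bash
python3 look.py w6; python3 held.py w6; python3 -c "
from h import *
from station import env
s=env.observe();print(delta(s,[487,-20,200],tool(.015+np.pi/2)))"
```

```text
11.175 [467.8 252.  204.5] [ 0.35  0.38  1.58  0.    1.17 -1.65] [[0.009, -0.91, -0.414], [0.003, -0.414, 0.91], [-1.0, -0.01, -0.001]] [ 0.1 -0.7 -2.4] 0.6378876280421324
92 (np.int64(188), np.int64(328), 141); 93 (np.int64(188), np.int64(329), 142); 94 (np.int64(188), np.int64(329), 142); 95 (np.int64(188), np.int64(329), 142); 96 (np.int64(188), np.int64(329), 142); 97 (np.int64(188), np.int64(329), 142); 98 (np.int64(188), np.int64(329), 142); 99 (np.int64(188), np.int64(328), 141); 100 (np.int64(188), np.int64(328), 141); 101 (np.int64(188), np.int64(328), 141); 
top edge [3.22580645e-03 9.05344086e+01]
tool corner [  2.6  76.4 -28.4]
tool corner [ 2.5 76.1 27.6]
(np.float64(187.19367228383507), np.float64(91.13825915790483)) (np.float64(329.12877958878073), np.float64(91.59611434275949)) near end of top face; expected x=TCPheight-24 , y=75, z=-+28
(array([ 0.0019,  0.0941, -0.2556]), array([0.412, 0.001, 0.006]))
```

servo_tool(
  commands=[
    [[0,0.019,-0.051,0.09,0,0.001,0.045],[0,0.038,-0.102,0.18,0,0.002,0.045],[0,0.056,-0.153,0.27,0,0.004,0.045],[0.001,0.075,-0.205,0.36,0,0.005,0.045],[0.0019,0.0929,-0.2561,0.412,0.001,0.006,0.045]],
  ],
)

```text
t: 11.85
position: [487.1, -21.6, 197.5]
ee_rot: [-1.216, 1.208, 1.223]
force: [0.4, 0.7, -1.2]
grip_width: 0.634
```

servo_tool(
  commands=[
    [[0,0,0,0,0,0,0.045],[0,0,0,0,0,0,0.045]],
  ],
)

```text
t: 12.1
position: [487.4, -19.6, 198.0]
ee_rot: [-1.218, 1.206, 1.224]
force: [-0.8, 0.8, -1.6]
grip_width: 0.635
```

```bash
python3 look.py w7; python3 held.py w7; python3 -c "
from h import *
from station import env
s=env.observe();print(delta(s,[488.2,-20,92],tool(.015+np.pi/2)))"
```

```text
12.1 [487.4 -19.6 198. ] [-0.2   0.32  1.69 -0.    1.13 -1.78] [[-0.006, -1.0, -0.015], [-0.0, -0.015, 1.0], [-1.0, 0.006, -0.0]] [-0.8  0.8 -1.6] 0.6347580253882524
92 (np.int64(188), np.int64(328), 141); 93 (np.int64(188), np.int64(329), 142); 94 (np.int64(187), np.int64(329), 143); 95 (np.int64(188), np.int64(329), 142); 96 (np.int64(187), np.int64(329), 143); 97 (np.int64(188), np.int64(329), 142); 98 (np.int64(188), np.int64(328), 141); 99 (np.int64(188), np.int64(328), 141); 100 (np.int64(188), np.int64(328), 141); 101 (np.int64(188), np.int64(328), 141); 
top edge [-1.02892102e-02  9.35879496e+01]
tool corner [  2.5  75.9 -28.4]
tool corner [ 2.6 76.4 27.6]
(np.float64(186.76187980918732), np.float64(91.66631732862254)) (np.float64(328.77472585894225), np.float64(90.20511729974575)) near end of top face; expected x=TCPheight-24 , y=75, z=-+28
(array([ 0.1062, -0.0012, -0.0009]), array([ 0.001, -0.   , -0.005]))
```

servo_tool(
  commands=[
    [[0.04,-0.0006,-0.0004,0,0,-0.003,0.045],[0.08,-0.001,-0.0007,0,0,-0.005,0.045],[0.1,-0.0012,-0.0009,0,0,-0.005,0.045],[0.104,-0.0012,-0.0009,0,0,-0.005,0.045],[0.104,-0.0012,-0.0009,0,0,-0.005,0.045]],
  ],
)

```text
t: 12.78
position: [489.3, -20.2, 95.5]
ee_rot: [-1.223, 1.2, 1.219]
force: [0.8, -0.3, -1.9]
grip_width: 0.634
```

servo_tool(
  commands=[
    [[0,0,0,0,0,0,0.045],[0,0,0,0,0,0,0.045]],
  ],
)

```text
t: 13.02
position: [489.5, -21.0, 95.9]
ee_rot: [-1.223, 1.2, 1.217]
force: [-1.1, 1.5, -1.6]
grip_width: 0.636
```

```bash
python3 -c "
from h import *
from station import env
s=env.observe();print(s['position'],s['force'],delta(s,[488.2,-20,85],tool(.015+np.pi/2)))"
```

```text
[489.53659257 -20.9869445   95.93185407] [-1.10043843  1.46743093 -1.64039449] (array([0.0109, 0.0014, 0.001 ]), array([ 0.   , -0.001,  0.004]))
```

servo_tool(
  commands=[
    [[0.004,0.0014,0.001,0,0,0.004,0.045],[0.007,0.0014,0.001,0,0,0.004,0.045],[0.009,0.0014,0.001,0,0,0.004,0.045],[0.009,0.0014,0.001,0,0,0.004,0.045]],
  ],
)

```text
t: 13.52
position: [487.6, -20.0, 85.9]
ee_rot: [-1.22, 1.205, 1.222]
force: [-0.0, 0.2, -2.2]
grip_width: 0.633
```

servo_tool(
  commands=[
    [[0.001,0,0,0,0,0,0.045],[0.001,0,0,0,0,0,0.045]],
  ],
)

```text
t: 13.78
position: [487.7, -20.1, 85.1]
ee_rot: [-1.22, 1.204, 1.221]
force: [-1.2, -0.3, -0.9]
grip_width: 0.636
```

servo_tool(
  commands=[
    [[0.0005,0,0,0,0,0,0.045],[0.001,0,0,0,0,0,0.045]],
  ],
)

```text
t: 14.02
position: [487.7, -20.1, 84.2]
ee_rot: [-1.22, 1.204, 1.221]
force: [-0.2, -1.1, -1.1]
grip_width: 0.64
```

servo_tool(
  commands=[
    [[0.0005,0,0,0,0,0,0.045],[0.0008,0,0,0,0,0,0.045]],
  ],
)

```text
t: 14.28
position: [487.7, -20.1, 83.4]
ee_rot: [-1.22, 1.204, 1.221]
force: [-1.4, -0.3, -0.2]
grip_width: 0.636
```

servo_tool(
  commands=[
    [[0.0005,0,0,0,0,0,0.045],[0.001,0,0,0,0,0,0.045]],
  ],
)

```text
t: 14.52
position: [487.7, -20.1, 83.3]
ee_rot: [-1.221, 1.204, 1.221]
force: [-5.0, 0.9, 12.7]
grip_width: 0.637
```

servo_tool(
  commands=[
    [[0,0,0,0,0,0,0.085],[0,0,0,0,0,0,0.085],[0,0,0,0,0,0,0.085],[0,0,0,0,0,0,0.085]],
  ],
)

```text
t: 15.02
position: [487.7, -20.1, 82.3]
ee_rot: [-1.22, 1.204, 1.221]
force: [0.0, 0.1, 0.2]
grip_width: 0.995
```

servo_tool(
  commands=[
    [[-0.02,0,0,0,0,0,0.085],[-0.06,0,0,0,0,0,0.085],[-0.11,0,0,0,0,0,0.085],[-0.145,0,0,0,0,0,0.085],[-0.145,0,0,0,0,0,0.085]],
  ],
)

```text
t: 15.65
position: [489.3, -20.1, 230.1]
ee_rot: [-1.224, 1.201, 1.216]
force: [-0.2, 0.0, -0.7]
grip_width: 0.997
```

```bash
python3 look.py w8 84 60
```

```text
15.65 [489.3 -20.1 230.1] [-0.2   0.29  1.65 -0.    1.2  -1.78] [[0.004, -1.0, -0.015], [-0.002, -0.015, 1.0], [-1.0, -0.004, -0.002]] [-0.2  0.  -0.7] 0.996686957916458
84.0 [486.1 -20.6] 149.4 55.5 0.014 [258. 168.]
60.0 [492.5 -20.6] 162.5 60.4 0.014 [258. 168.]
```

View pics/w8.png

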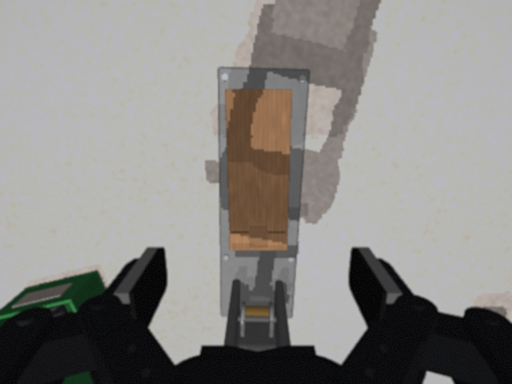

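```bash
python3 - <<'E'
from h import *
for n,box in(('top',(240,145,290,175)),('scene',(215,195,270,225))):
    f=np.load(n+'0.npy',allow_pickle=True).item();x0,y0,x1,y1=box
    k=6;im=cv2.resize(f['img'][y0:y1,x0:x1],None,fx=k,fy=k,interpolation=cv2.INTER_CUBIC)
    m=cv2.inRange(im.max(2),0,60)
    cs=cv2.findContours(m,0,1)[0];c=max(cs,key=cv2.contourArea);r=cv2.minAreaRect(c)
    tp=lambda p:(np.array(p)+.5)/k-.5+[x0,y0]
    print(n,tp(r[0]),np.array(r[1])/k,cast(f,tp(r[0]),255).round(1),cast(f,tp(cv2.boxPoints(r)),255).round(0).tolist())
    cv2.imwrite(f'pics/bar_{n}.png',im)
d=np.load('w8.npy',allow_pickle=True).item();f=d['f']
print(cast(f,[[219,67.5],[308.5,70]],12,d['s']).round(1))
a=cv2.imread('pics/bar_top.png');b=cv2.imread('pics/bar_scene.png');w=max(a.shape[1],b.shape[1])
pad=lambda i:cv2.copyMakeBorder(i,0,0,0,w-i.shape[1],0)
cv2.imwrite('pics/bars.png',np.vstack([pad(a),pad(b)]))
E
```

```text
top [262.69752502 158.00701396] [12.00563685 24.4285202 ] [[592.3 -19.1 255. ]] [[608.0, 21.0, 255.0], [615.0, -56.0, 255.0], [577.0, -59.0, 255.0], [570.0, 17.0, 255.0]]
scene [243.02965291 215.37469991] [18.65312576 31.5044988 ] [[605.1 -20.6 255. ]] [[574.0, -56.0, 255.0], [582.0, 21.0, 255.0], [635.0, 14.0, 255.0], [628.0, -60.0, 255.0]]
[[391.  -62.1  12. ]
 [392.1  29.7  12. ]]
```

View pics/bars.png

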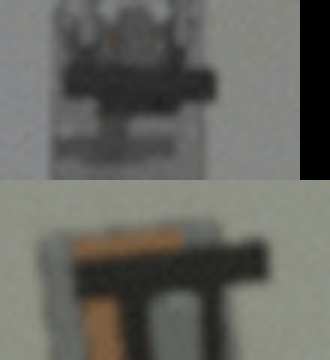

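servo_tool(
  commands=[
    [[-0.05,0,0,0,0,0,0.052],[-0.1,0,0,0,0,0,0.052],[-0.1,-0.05,0,0,0,0,0.052],[-0.1,-0.1,0,0,0,0,0.052],[-0.1,-0.131,0,0,0,0,0.052]],
  ],
)

```text
t: 16.32
position: [620.5, -17.7, 324.4]
ee_rot: [-1.218, 1.206, 1.224]
force: [0.8, 0.4, 0.5]
grip_width: 0.608
```

servo_tool(
  commands=[
    [[0,0,0,0,0,0,0.052],[0,0,0,0,0,0,0.052],[0,0,0,0,0,0,0.052]],
  ],
)

```text
t: 16.7
position: [618.3, -17.8, 327.2]
ee_rot: [-1.22, 1.205, 1.221]
force: [-1.2, 0.1, 1.3]
grip_width: 0.612
```

```bash
python3 look.py w9;  python3 -c "
from h import *
from station import env
s=env.observe();print(delta(s,[621,-19.5,252],tool(.01+np.pi/2)))
f=env.grab_frame('scene');c=f['img'][110:300,180:330];cv2.imwrite('pics/s9.png',cv2.resize(c,None,fx=3.2,fy=3.2,interpolation=cv2.INTER_CUBIC))
t=np.load('top0.npy',allow_pickle=True).item();print(cast(t,[[263.3,159]],255),cast(f,[[243.5,209.2]],255))"
```

```text
16.7 [618.3 -17.8 327.2] [-0.15  0.48  1.08 -0.    1.58 -1.74] [[-0.002, -1.0, -0.015], [-0.001, -0.015, 1.0], [-1.0, 0.002, -0.001]] [-1.2  0.1  1.3] 0.6118676376027847
(array([ 0.0755, -0.0027, -0.0017]), array([ 0.005, -0.001, -0.002]))
[[589.15921666 -20.96179258 255.        ]] [[587.33072659 -17.06613698 255.        ]]
```

View pics/s9.png

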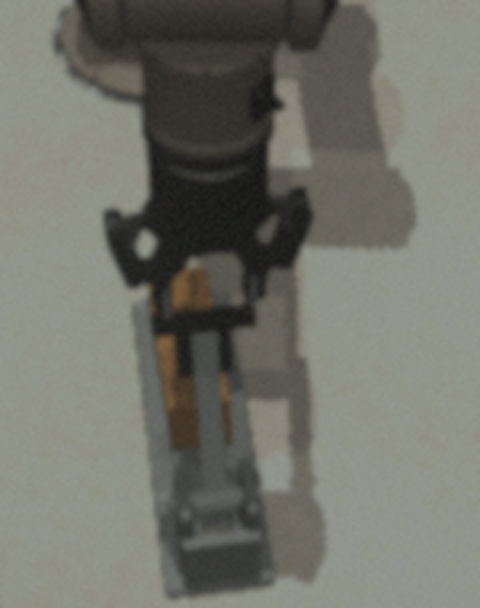

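servo_tool(
  commands=[
    [[0.03,-0.0027,-0.0012,0,0,0,0.052],[0.055,-0.0027,-0.0017,0,0,0,0.052],[0.075,-0.0027,-0.0017,0,0,0,0.052],[0.075,-0.0027,-0.0017,0,0,0,0.052]],
  ],
)

```text
t: 17.3
position: [620.7, -19.5, 251.0]
ee_rot: [-1.218, 1.206, 1.224]
force: [-0.0, 1.0, 1.1]
grip_width: 0.609
```

servo_tool(
  commands=[
    [[0,0.005,0,0,0,0,0.052],[0,0.009,0,0,0,0,0.052],[0,0.013,0,0,0,0,0.052],[0,0.017,0,0,0,0,0.052]],
  ],
)

```text
t: 17.8
position: [605.5, -20.0, 252.4]
ee_rot: [-1.222, 1.203, 1.219]
force: [6.1, -0.6, -4.6]
grip_width: 0.606
```

servo_tool(
  commands=[
    [[0.001,0.012,0,0,0,0,0.052],[0.002,0.0235,0,0,0,0,0.052],[0.01,0.034,0,0,0,0,0.052],[0.02,0.0455,0,0,0,0,0.052],[0.02,0.0455,0,0,0,0,0.052]],
  ],
)

```text
t: 18.42
position: [559.0, -20.5, 232.6]
ee_rot: [-1.22, 1.204, 1.221]
force: [1.7, 0.2, 3.1]
grip_width: 0.611
```

```bash
python3 -c "
from h import *
from station import env
s=env.observe();print(s['position'],s['force'])
f=env.grab_frame('scene');c=f['img'][110:300,180:330];cv2.imwrite('pics/s10.png',cv2.resize(c,None,fx=3.2,fy=3.2,interpolation=cv2.INTER_CUBIC))"
```

```text
[559.04497229 -20.47907913 232.6090424 ] [1.74646907 0.20914582 3.09260615]
```

View pics/s10.png

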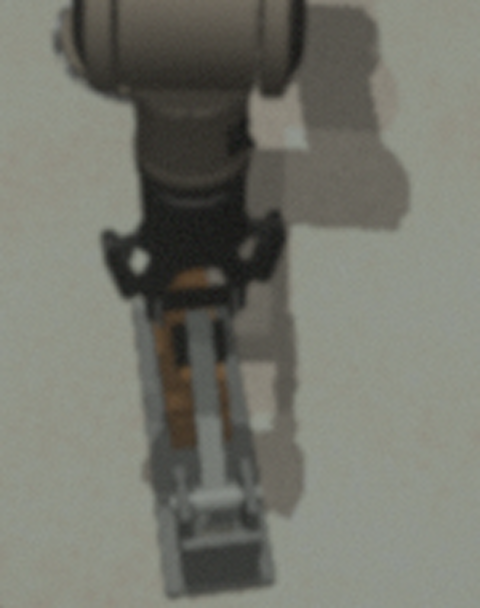

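servo_tool(
  commands=[
    [[0.012,0.01,0,0,0,0,0.052],[0.0235,0.019,0,0,0,0,0.052],[0.036,0.027,0,0,0,0,0.052],[0.0485,0.034,0,0,0,0,0.052],[0.0485,0.034,0,0,0,0,0.052]],
  ],
)

```text
t: 19.1
position: [525.9, -21.0, 184.2]
ee_rot: [-1.221, 1.203, 1.22]
force: [2.7, 1.8, 4.1]
grip_width: 0.607
```

servo_tool(
  commands=[
    [[0.013,0.007,0,0,0,0,0.052],[0.026,0.013,0,0,0,0,0.052],[0.036,0.017,0,0,0,0,0.052],[0.046,0.02,0,0,0,0,0.052],[0.046,0.02,0,0,0,0,0.052]],
  ],
)

```text
t: 19.73
position: [504.3, -21.4, 137.4]
ee_rot: [-1.219, 1.206, 1.223]
force: [-0.9, 0.1, 3.7]
grip_width: 0.605
```

servo_tool(
  commands=[
    [[0.004,0.001,0,0,0,0,0.052],[0.007,0.001,0,0,0,0,0.052],[0.01,0.001,0,0,0,0,0.052]],
  ],
)

```text
t: 20.1
position: [503.6, -21.4, 127.7]
ee_rot: [-1.22, 1.205, 1.222]
force: [-2.4, 0.1, 4.8]
grip_width: 0.61
```

servo_tool(
  commands=[
    [[0.001,0,0,0,0,0,0.052],[0.002,0,0,0,0,0,0.052],[0.003,0,0,0,0,0,0.052]],
  ],
)

```text
t: 20.48
position: [503.7, -21.5, 127.0]
ee_rot: [-1.221, 1.204, 1.221]
force: [-10.2, 1.4, 33.1]
grip_width: 0.611
```

servo_tool(
  commands=[
    [[-0.0007,0,0,0,0,0,0.052],[-0.0007,0,0,0,0,0,0.052],[-0.0007,0,0,0,0,0,0.052]],
  ],
)

```text
t: 20.85
position: [503.6, -21.4, 127.2]
ee_rot: [-1.221, 1.204, 1.221]
force: [-6.8, 0.1, 20.4]
grip_width: 0.607
```

```bash
python3 -c "
from h import *
from station import env
s=env.observe();print(s['t'],s['position'],s['force'])
f=env.grab_frame('scene');a=f['img'][110:300,170:310]
g=env.grab_frame('wrist');cv2.imwrite('pics/fin.png',np.hstack([cv2.resize(a,None,fx=2,fy=2,interpolation=2)[:380],g['img'][:380]]))
t=env.grab_frame('scene');s=env.observe();print(s['t'],s['position'],s['force'])"
```

```text
20.85 [503.63515816 -21.44313451 127.22546777] [-6.79070907  0.10229222 20.41513768]
21.0 [503.63000985 -21.43657945 127.21023783] [-6.94697223  1.41932102 20.89586971]
```

View pics/fin.png

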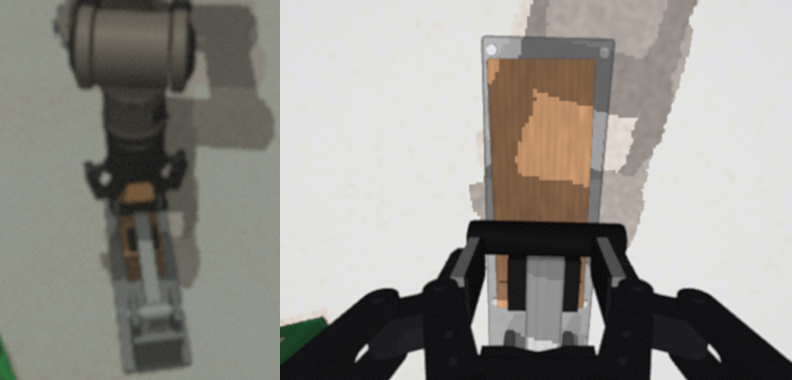

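```bash
python3 -c "
from station import env
env.sign_off();s=env.observe();print(s['t'],s['position'],s['force'])"
```

```text
the job is handed in; nothing more can be done
the job is handed in; nothing more can be done
```

I stacked both loose cartons on the base carton and let go of them. I then pushed the lever down to its third click with both fingertips on the crossbar and handed the job in at about 21 s, still holding it there. No verdict was reported.

**Pile:**

| Carton | x (mm) | y (mm) | Yaw (rad) |
|---|---|---|---|
| base | 487.0 | -19.4 | 0.015 |
| carton_right (middle) | 487.0 | -20.0 | 0.015 |
| carton_left (top) | 486.1 | -20.6 | 0.014 |

The upper two were measured by the wrist camera after release. In the last picture the pile still looked flush with the foot on it.

**Lever:** The downward motion stopped on the pile with the crossbar at about the height expected for a level lever. The lever angle was not read directly. I first reached 33 N, then backed off to a steady 20–21 N.

**Disagreements:**
- The measured tool pose drifted 2–4 mm after fast moves and on each grip, so I corrected it before each placing.
- Estimates of the clamp's sideways position differed by up to 4 mm between views. I used the base carton measurement, where the views agreed within about 1 mm.
- I did not measure the bin, scanner or tape again at the end. The arm never went near them.

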